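Load the dip-wash basket and wind it down to its stop

ROBOT

A 7-joint arm with a two-finger parallel gripper is mounted at the origin on the work surface. World frame = base frame: x ahead of the robot, y to its left, z up, the work surface at z = 0. Lengths are in mm, angles in degrees, forces in N, time in s.
With the tool pointing down it reaches from about 425 to 825 mm from the base axis. Payload 3.6 kg.
Tool frame: the origin (TCP) lies between the finger pads; the fingertips stand 19 mm ahead of it and the grasp point (between the pads) is the TCP; x points along the fingers, y is the direction in which the jaws open and shut, and the axes are right-handed (so a half turn about x gives the same grasp; the last joint's range is limited). The gripper opens to 93 mm and grips with 3 to 60 N. Pads are 15 mm wide; open, the fingers measure 128 mm over their backs; the gripper's body (75 mm by 188 mm) begins 65 mm behind the grasp point.
Start: joints at [61.851, 35.231, -0.722, 81.555, 0.464, 63.22, -2.315], TCP at [291.365, -581.008, 237.64] pointing down, gripper open.
Joint ranges: [-178.69, 178.69], [-17.37, 117.87], [-77.05, 75.6], [15.02, 138.74], [-78.02, 258.01], [0.78, 113.62], [-162.83, 162.83]. Speed limits (degrees/s): [159.86, 159.86, 180, 180, 180, 180, 180].

INTERFACE

Orientations are given as a 3x3 rotation matrix whose columns are the frame's x, y, z axes.
In Python, from bench import env gives the robot as it stands.
- The arm moves only by the shell command python3 -m jog 'ROWS' [FORCE]. ROWS is JSON, one flat list of numbers, 7 for each row, row after row: the shift along the world's x, y, z in cm, then the turn, a rotation vector about the world's x, y, z in rad, then the opening, from 0 (shut) to 1 (fully open). A call has exactly 10 rows; each row shifts and turns the commanded pose from where the row before left it; what a row does not reach is not made up. A row lasts 1/12 s, in which the tool goes at most 41.7 mm and 7.16 degrees, less where a joint would pass 70% of its speed; a pose out of reach is approached as far as the arm can. A call with a gripper value outside its range is refused whole. The fingers move at their own pace and stop on an object; FORCE is the grip in N (left out, the last holds). Time passes only in rows, so rows that do not move let the fingers close, or fill a call up. It gives the time, the measured TCP pose, the force and the opening at its end, in the units of the state.
- env.observe(): the state, without advancing time (a new reading comes with each control period).
- env.snapshot(name): name is "scene" or "top" or "wrist"; returns a dict with "img" (420x560x3 uint8, red, green, blue), "range_z" (420x560 float32, mm along the optical axis (not along the pixel's ray), 0 where there is no reading), "vertical_fov" (degrees; the focal length in pixels is half the picture's height over the tangent of half this angle, whatever the lens; pixels are square), "cx", "cy" (the principal point, pixels), "k1" (the pictures are not rectified: a ray, as slopes to the right and down, at radius r is drawn at 1 + k1 r^2 times it, then the intrinsics apply), "rvec" (rotation vector, rad) and "tvec" (3), from world to camera coordinates, as OpenCV has them; the wrist camera has in their place "hand_eye" (4x4, takes a point from camera to tool coordinates, whose origin is the TCP and whose axes are the tool frame's). Camera axes: x right, y down, z forward; pixel columns grow to the right and rows downward; lengths in mm; the calibration is good to about 2 mm. A picture is of the moment at which its call begins: read the wrist's pose just before it.
- env.finish_job(): hands the job in, once; it reports no verdict.
The state is a dict: "clock": time; "joint_positions": joint angles; "qvel": joint speeds; "effort": joint torques, N m; "tcp_pos": TCP position; "tcp_rot": TCP orientation; "wrist_force": force on the tool from outside, world axes, zero at the start; "wrist_torque": the same for the moment, N m; "gripper_width": finger opening in mm.
Only numpy, scipy, OpenCV 4.12 (cv2) and the standard library are available. Lean on these libraries where they do the work, as an engineer would, in place of code of your own. Each camera call takes 0.05 s, during which the arm holds its last target.

TASK

Put the small brass ring and the stepped steel jaw into the wire basket of the dip-wash lift. Then wind the lift's handwheel clockwise, seen from above, until the basket is fully down and you feel the stop, and back the wheel off a quarter turn so that the screw does not jam. Leave the other things on the bench where they are.

Things in the scene. Friction and masses are not known exactly. Their poses are not given: they have to be found in the camera images.
- basket_floor (a point): Centre of the inner floor (upper face) of the wire basket, which hangs in the white tank. Inside 160 mm along x, 216 mm along y, walls 45 mm high, z up. The floor is 85 mm above the bench at wheel reading 0 and sinks 2.87 mm for each rad (18 mm a turn); it starts 62 to 75 mm up. Its +y wall faces the handwheel, whose axis is 205 mm away along +y.
- station: Dip-wash station on a dark base plate 220 x 400 mm (x, y), 8 mm thick. White open tank 200 x 250 mm centred at y -75 mm, rim 100 mm above the bench; white column 85 x 80 mm, 118 mm tall, centred at y +130 mm, carries the handwheel. Origin at the centre of its underside, z up.
- wheel_hub (a point): Centre of the handwheel, on its upright axis, 150 mm above the bench. The wheel lies level in the plane of this point: plain steel, 124 mm in outside diameter, rim bar 14 mm thick on a 55 mm radius, three spokes 12 mm thick, hub 30 mm across rising 14 mm above this point.
- crank_top (a point): Centre of the top of the upright crank handle on the wheel's rim: a black round post 18 mm in diameter, foot 12 mm and top 56 mm above the wheel's plane (top 206 mm above the bench), 55 mm from the wheel's axis. It goes round with the wheel and does not spin by itself. It can be pushed from either side with shut fingers, or pinched.
- handwheel (a joint): Turn of the handwheel in rad; grows clockwise seen from above, which lowers the basket. Starts between 3.5 and 8. The lower stop is 1.2 to 2 turns farther on, somewhere between 15 and 16.5: a hard limit where the reading grows no more. The screw holds the wheel wherever it is left; turning takes about 3 to 5 N at the crank handle.
- brass_ring: Plain brass ring lying flat, 48 mm outside, 36 mm inside, 20 mm high, 60 to 110 g. Origin at the centre of its underside, z up.
- bushing: Bystander: flanged steel bushing standing on its flange: flange 44 mm in diameter and 8 mm thick, above it a stem 26 mm in diameter; 45 mm high in all, 130 to 250 g. Origin at the centre of its underside, z up along the stem.
- jaw: Stepped steel jaw block lying flat: 50 mm long (x), 24 mm wide (y), 14 mm high, with a step on the +x end (26 mm long, full width, x from -1 to +25 mm) that makes it 24 mm high there; 120 to 240 g. Origin at the centre of its underside.
- collar: Bystander: flat dark steel collar, 72 mm outside, 44 mm inside, 14 mm high, lying near the parts. Origin at the centre of its underside.
- oil_bottle: Bystander: white plastic bottle, 56 mm in diameter, 150 mm tall, upright. Origin at the centre of its underside, z up.
- screwdriver: Bystander: screwdriver lying on the bench near the robot's right. x along the blade.
- wrench: Bystander: wrench lying flat at the left, beyond the station. x along it.
- brush: Bystander: bench brush lying at the left. x along it.
- drill_chuck: Bystander: dark steel drill chuck standing upright, 52 mm in diameter, 62 mm high, at the left. Origin at the centre of its underside.
- brass_blank: Bystander: solid brass cylinder standing upright, 40 mm in diameter, 50 mm high, beyond the station. Origin at the centre of its underside.
Not all that is in view belongs to the job. Leave any brown look-alike of the jaw alone.

How it is judged (in metres and radians):
On the way, in this order (a step that is already met when the one before it is completed fails the run):
1. the brass ring and the jaw both lie in the basket, let go (x of brass_ring in the frame of basket_floor between -0.083 and 0.083 m and y of brass_ring in the frame of basket_floor between -0.111 and 0.111 m and z of brass_ring in the frame of basket_floor between -0.005 and 0.03 m and x of jaw in the frame of basket_floor between -0.083 and 0.083 m and y of jaw in the frame of basket_floor between -0.111 and 0.111 m and z of jaw in the frame of basket_floor between -0.005 and 0.03 m and contact force between the fingers and brass_ring below 0.2 N and contact force between the fingers and jaw below 0.2 N), for 0.2 s.
2. the loaded basket is wound down to the stop (wheel within 0.15 rad) (value of joint handwheel above 15.55 rad and x of brass_ring in the frame of basket_floor between -0.083 and 0.083 m and y of brass_ring in the frame of basket_floor between -0.111 and 0.111 m and z of brass_ring in the frame of basket_floor between -0.005 and 0.03 m and x of jaw in the frame of basket_floor between -0.083 and 0.083 m and y of jaw in the frame of basket_floor between -0.111 and 0.111 m and z of jaw in the frame of basket_floor between -0.005 and 0.03 m), for 0.05 s.
At the end, for the whole second after the job is handed in: The brass ring and the jaw lie at rest inside the basket, and the handwheel stands still a quarter turn (90 degrees, give or take 23) back from its lower stop (x of brass_ring in the frame of basket_floor between -0.083 and 0.083 m and y of brass_ring in the frame of basket_floor between -0.111 and 0.111 m and z of brass_ring in the frame of basket_floor between -0.005 and 0.03 m and x of jaw in the frame of basket_floor between -0.083 and 0.083 m and y of jaw in the frame of basket_floor between -0.111 and 0.111 m and z of jaw in the frame of basket_floor between -0.005 and 0.03 m and value of joint handwheel between 13.729 and 14.529 rad and velocity of joint handwheel between -0.05 and 0.05 rad/s and linear speed of each of brass_ring, jaw below 0.03 m/s); the robot touches nothing.
It fails at once if a bystander is shoved more than 50 mm (distance of any of collar, bushing, oil_bottle, screwdriver, wrench, brush, drill_chuck, brass_blank from where it was at the start of the episode above 0.05 m).
It fails at once if the oil bottle is knocked over (angle between oil_bottle's own z axis and vertical above 0.6 rad).
It also fails if it takes over 72 s, if anything falls off the work surface, if the arm or the gripper's body presses on something with over 40 N, if the wrist force passes 120 N, or if a joint passes its speed limit or range.

## Working session

There is one attempt and no reset: what is moved stays moved. The work goes in short steps, Python scripts to look and compute and a shell command to move; the robot and the scene stay as the last step left them, time stands still between calls to the robot, and variables do not carry over. Pictures are saved under pics/ and viewed, and the job is handed in when it is done.

```bash
ls; mkdir -p pics; python3 - <<'E'
from bench import env
import cv2
o=env.observe();print(o)
for n in("scene","top","wrist"):
    s=env.snapshot(n);cv2.imwrite(f"pics/{n}0.png",s["img"][:,:,::-1])
    print(n,{k:v for k,v in s.items() if k not in("img","range_z")})
E
```

```text
pics
{'clock': 0.0, 'joint_positions': array([61.85118412, 35.28972896, -0.72222813, 81.63767027,  0.46646293,
       63.21831241, -2.31203481]), 'qvel': array([-0.09663274,  0.0477037 ,  0.08902581, -0.01767078, -0.02029933,
       -0.00639641,  0.00859584]), 'effort': array([-7.10268614e-04, -4.58936512e+01,  2.08900343e-01, -1.65742314e+01,
       -6.10524486e-02,  2.04067753e-02,  2.14427732e-04]), 'tcp_pos': array([ 291.02710425, -580.41071555,  236.49683224]), 'tcp_rot': array([[-1.18597784e-03,  4.48343221e-01, -8.93860699e-01],
       [ 2.19206232e-03, -8.93858015e-01, -4.48344783e-01],
       [-9.99996894e-01, -2.49112533e-03,  7.72995151e-05]]), 'wrist_force': array([ 0.18462437, -0.25906137,  0.57312929]), 'wrist_torque': array([-0.05287283,  0.00280787,  0.05860689]), 'gripper_width': 92.92469000575426}
scene {'vertical_fov': 50.32275542338695, 'cx': 272.69084986270343, 'cy': 219.85055798549044, 'k1': -0.025665980013818514, 'rvec': array([ 1.11531508,  2.60043169, -0.73541854]), 'tvec': array([ 360.49125551, -287.70299845, 1494.15679356])}
top {'vertical_fov': 55.40548381607871, 'cx': 275.5524554934489, 'cy': 211.66170322897653, 'k1': 0.023607353105185913, 'rvec': array([ 2.13953875, -2.07784989,  0.21661893]), 'tvec': array([  16.7985478 ,  586.5122855 , 1018.21127757])}
wrist {'vertical_fov': 71.24817643301343, 'cx': 279.13750494160803, 'cy': 208.9845121099007, 'k1': -0.05503375702369514, 'hand_eye': array([[ 5.94642385e-04, -2.98837173e-01,  9.54303930e-01,
        -1.46232798e+02],
       [ 9.99999812e-01,  3.58543188e-05, -6.11888573e-04,
        -1.49301465e+00],
       [ 1.48639134e-04,  9.54304114e-01,  2.98837138e-01,
        -8.42804729e+01],
       [ 0.00000000e+00,  0.00000000e+00,  0.00000000e+00,
         1.00000000e+00]])}
```

View pics/scene0.png

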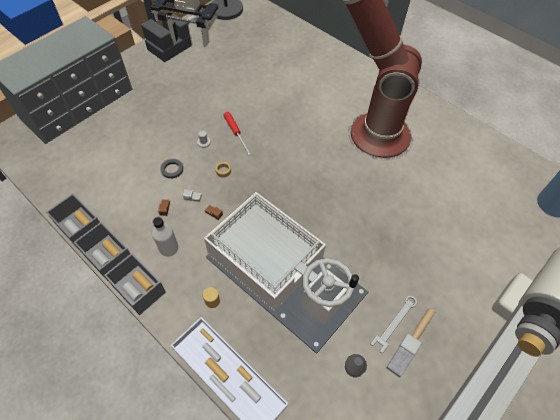

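View pics/top0.png

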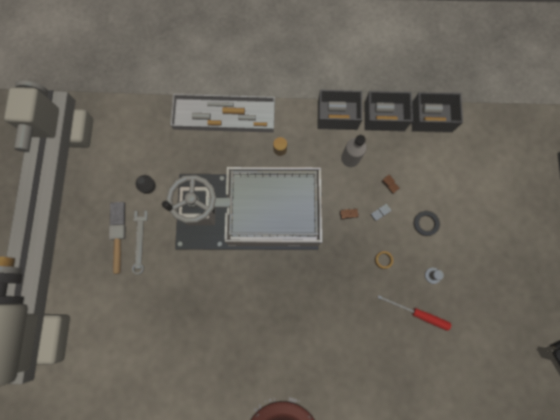

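View pics/wrist0.png

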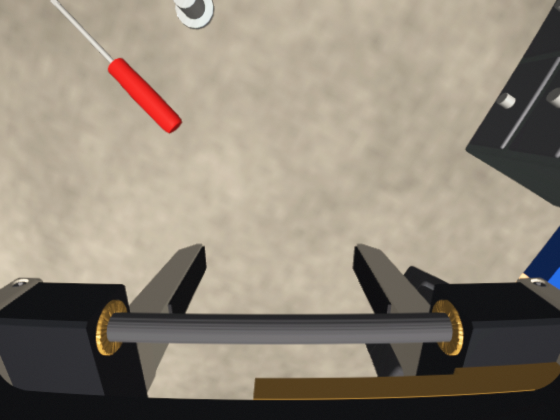

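The top view shows the robot base at (283,415), so +x is up and +y is left. The brass ring is at (384,260) and the grey stepped jaw at (381,212), with brown look-alikes at (349,214) and (391,184). The bushing is at (434,275) and the collar at (427,223). The wheel hub is at (191,198), the crank at about (167,205), and the basket at about (274,205).

```bash
cat > h.py <<'E'
import numpy as np, cv2
from bench import env
def f(s): return s["img"].shape[0]/2/np.tan(np.radians(s["vertical_fov"])/2)
def rays(s,uv):
    uv=np.atleast_2d(uv).astype(float); F=f(s)
    d=(uv-[s["cx"],s["cy"]])/F; x=d.copy()
    for _ in range(20): x=d/(1+s["k1"]*(x**2).sum(1,keepdims=True))
    return np.c_[x,np.ones(len(x))]
def cam(s,o=None):
    if "rvec" in s:
        R=cv2.Rodrigues(s["rvec"])[0]; return R.T,-R.T@s["tvec"]
    H=s["hand_eye"]; T=o["tcp_rot"]
    return T@H[:3,:3], T@H[:3,3]+o["tcp_pos"]
def at_z(s,uv,z,o=None):
    R,c=cam(s,o); d=rays(s,uv)@R.T
    return c+d*((z-c[2])/d[:,2])[:,None]
def by_range(s,uv,o=None):
    R,c=cam(s,o); r=rays(s,uv)
    z=np.array([s["range_z"][int(round(v)),int(round(u))] for u,v in np.atleast_2d(uv)])
    return c+(r*z[:,None])@R.T
def cloud(s,o=None):
    h,w=s["range_z"].shape; u,v=np.meshgrid(np.arange(w),np.arange(h))
    R,c=cam(s,o); r=rays(s,np.c_[u.ravel(),v.ravel()])
    return (c+(r*s["range_z"].reshape(-1,1))@R.T).reshape(h,w,3)
def crop(s,u0,u1,v0,v1,k,name):
    im=cv2.resize(s["img"][v0:v1,u0:u1,::-1],None,fx=k,fy=k,interpolation=cv2.INTER_CUBIC)
    for u in range(u0-u0%10+10,u1,10): cv2.putText(im,str(u),((u-u0)*k,10),0,.33,(0,0,255)); cv2.line(im,((u-u0)*k,12),((u-u0)*k,18),(0,0,255))
    for v in range(v0-v0%10+10,v1,10): cv2.putText(im,str(v),(0,(v-v0)*k+4),0,.33,(0,0,255)); cv2.line(im,(22,(v-v0)*k),(28,(v-v0)*k),(0,0,255))
    cv2.imwrite(name,im)
E
python3 - <<'E'
from h import *
s=env.snapshot("top")
crop(s,330,460,170,290,6,"pics/t_parts.png")
crop(s,150,330,160,255,4,"pics/t_st.png")
print(by_range(s,[(384,260),(381,212),(191,198),(167,205),(300,205),(250,205),(274,190)]).round(1))
P=cloud(s)
# basket rim / ring / jaw by height mask
sub=P[170:290,340:460].reshape(-1,3)
for n,(x0,x1,y0,y1) in dict(a=(0,0,0,0)).items(): pass
m=(P[...,2]>8)
n,l,st,c=cv2.connectedComponentsWithStats(m.astype(np.uint8))
for i in range(1,n):
    if st[i,4]>20: print(c[i].round(1),st[i],P[l==i].mean(0).round(1),P[l==i][:,2].max().round(0))
E
```

```text
[[ 470.3 -270.9    0. ]
 [ 602.2 -260.8   20.3]
 [ 592.6  241.9  162.8]
 [ 563.7  286.9  205.6]
 [ 603.6  -31.1   72.8]
 [ 600.2  103.    70.6]
 [ 642.8   39.8   73.8]]
[ 36.  227.5] [    0    81    93   305 16400] [523.1 625.6 129.8] 1118.0
[339.5 108.6] [ 317   90   46   39 1323] [ 897.  -141.    50.4] 1118.0
[413.1 110.5] [ 364   91   99   41 3145] [ 898.  -352.7   46.7] 1118.0
[218.1 112.7] [ 171   94  104   38 1180] [886.4 212.2  24.9] 1118.0
[232.6 110.1] [207 102  49  19 363] [893.5 169.6  29.7] 1118.0
[259.9 123.5] [253 122  14   4  53] [860.   88.4  16.1] 21.0
[353.6 150.8] [341 135  25  32 558] [ 753.4 -172.2   90.9] 153.0
[279.7 145.5] [273 137  14  18 210] [780.3  28.   48.5] 1118.0
[558.5 159.9] [557 151   3  21  38] [ 771.2 -771.3   13.5] 22.0
[253.3 206.4] [  162   167   160    83 10312] [592.9  91.6  86.9] 1118.0
[145.3 183.8] [136 175  20  19 293] [657.4 397.5  46.6] 1118.0
[389.8 183.2] [381 174  18  19 166] [ 681.4 -282.9   38.3] 1118.0
[116.8 230.6] [109 201  17  73 830] [528.1 471.3  22.7] 1118.0
[380.4 211.8] [371 204  20  17 163] [ 603.2 -259.6   18.5] 29.0
[348.5 213.2] [340 208  19  11 162] [ 595.1 -169.3   25.2] 1118.0
[426.4 222.7] [413 211  27  25 345] [ 575.1 -384.5   22.8] 1118.0
[139.3 219.2] [134 215  12  10  30] [551.1 391.5  83.9] 1118.0
[199.8 233.6] [196 229   9  11  22] [520.2 234.6  59.6] 1118.0
[220.3 244.5] [216 242   9   7  38] [498.8 185.1  10.7] 15.0
[383.4 259.2] [374 251  19  18 132] [ 468.5 -258.3   42.5] 1118.0
[435.5 274.3] [427 267  17  15 146] [ 432.6 -394.9   40.3] 1118.0
[424.4 316.2] [378 295  73  36 466] [ 323.9 -364.1   29.6] 1118.0
[551.2 353.9] [537 340  23  36 389] [ 272.2 -502.6  302.1] 347.0
[282.1 412.3] [250 401  64  19 755] [77.3  2.2 17.4] 1118.0
```

View pics/t_parts.png

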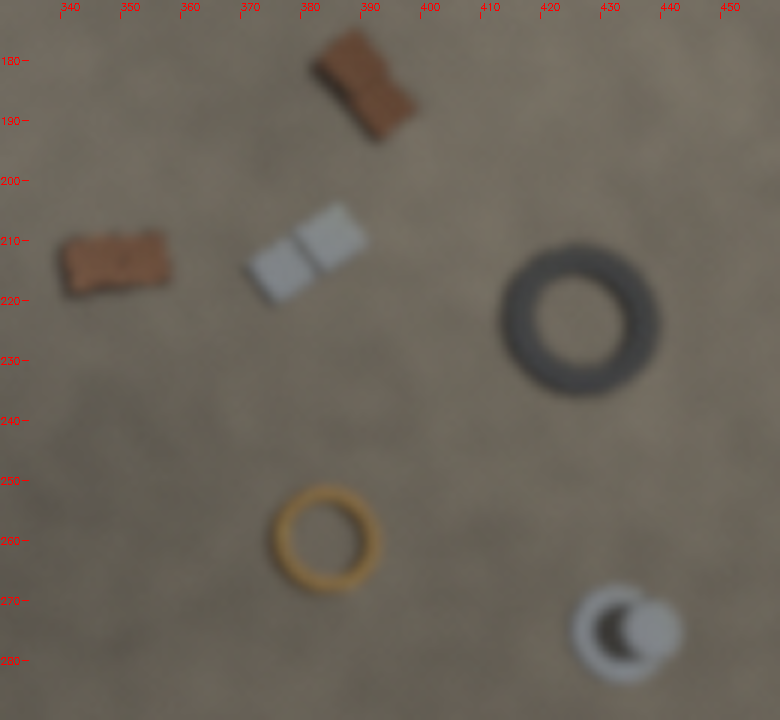

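View pics/t_st.png

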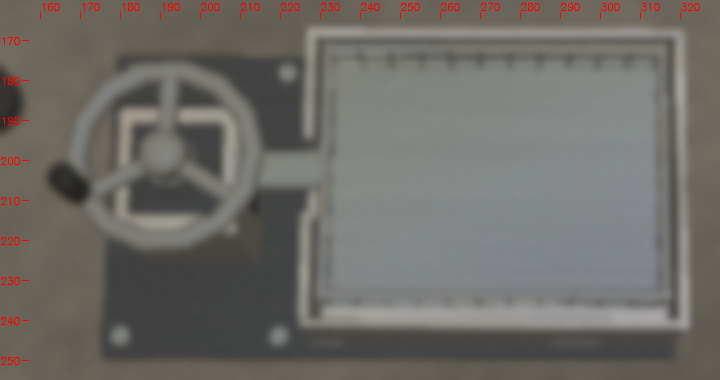

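```bash
python3 - <<'E'
from h import *
s=env.snapshot("top")
print("ring",at_z(s,(383.7,259.7),20).round(1))
st=at_z(s,[(387.2,203.8),(391.5,210),(383,215.3),(378.8,209.2)],24)
lo=at_z(s,[(378.8,209.2),(383,215.3),(375.8,220.8),(370.8,214)],14)
print("step",st.round(1),st.mean(0).round(1));print("low",lo.round(1),lo.mean(0).round(1))
d=st.mean(0)-lo.mean(0);print("axis deg",np.degrees(np.arctan2(d[1],d[0])),np.linalg.norm(d[:2]))
for z in(0,):
  print("tank",at_z(s,[(227,167.5),(321,167.5),(322.5,242),(225,242)],100).round(1), at_z(s,[(227,167.5),(321,167.5),(322.5,242),(225,242)],100).mean(0).round(1))
h=at_z(s,(190.75,198.75),164)[0];c=at_z(s,(165.5,205.5),206)[0]
print("hub",h.round(1),"crank",c.round(1),np.linalg.norm((h-c)[:2]))
P=cloud(s)
sub=P[150:260,150:330].reshape(-1,3)
m=(abs(sub[:,2]-206)<4);print("crank pts",sub[m].mean(0),m.sum())
m=(abs(sub[:,2]-164)<3)&(np.hypot(*(sub[:,:2]-h[:2]).T)<20);print("hub pts",sub[m].mean(0),m.sum())
m=(abs(sub[:,2]-157)<4)&(np.hypot(*(sub[:,:2]-h[:2]).T)>45)
print("rim fit",cv2.minEnclosingCircle(sub[m][:,:2].astype(np.float32)))
fl=sub[(sub[:,2]>55)&(sub[:,2]<80)&(sub[:,1]<120)];print("floor z",np.median(fl[:,2]),fl.min(0),fl.max(0))
s=env.snapshot("scene")
P=cloud(s);crop(s,180,380,180,330,4,"pics/s_st.png")
sub=P.reshape(-1,3);m=(abs(sub[:,2]-206)<4)&(np.hypot(*(sub[:,:2]-h[:2]).T)<80);print("scene crank",sub[m].mean(0),m.sum())
m=(abs(sub[:,2]-164)<3)&(np.hypot(*(sub[:,:2]-h[:2]).T)<20);print("hub pts",sub[m].mean(0),m.sum())
E
```

```text
ring [[ 469.2 -264.8   20. ]]
step [[ 625.4 -277.7   24. ]
 [ 607.9 -289.2   24. ]
 [ 592.1 -265.2   24. ]
 [ 609.2 -253.9   24. ]] [ 608.6 -271.5   24. ]
low [[ 611.5 -256.5   14. ]
 [ 594.2 -267.8   14. ]
 [ 577.9 -247.3   14. ]
 [ 597.  -233.7   14. ]] [ 595.1 -251.3   14. ]
axis deg -56.17008507241571 24.27930168226408
tank [[694.1 166.4 100. ]
 [701.3 -83.8 100. ]
 [501.8 -88.8 100. ]
 [494.5 160.7 100. ]] [597.9  38.6 100. ]
hub [590.4 242.1 164. ] crank [562.3 290.2 206. ] 55.669183499629995
crank pts [566.65602747 291.84950847 205.50569135] 41
hub pts [594.12759486 244.30208974 163.06496151] 64
rim fit ((594.181884765625, 244.23377990722656), 61.40006637573242)
floor z 72.29421113782848 [497.91391914 -86.20060298  55.00746043] [697.95108192 119.96462827  79.9987603 ]
scene crank [567.95506333 294.46758867 204.43536911] 43
hub pts [595.39506705 245.70691633 162.97422593] 63
```

View pics/s_st.png

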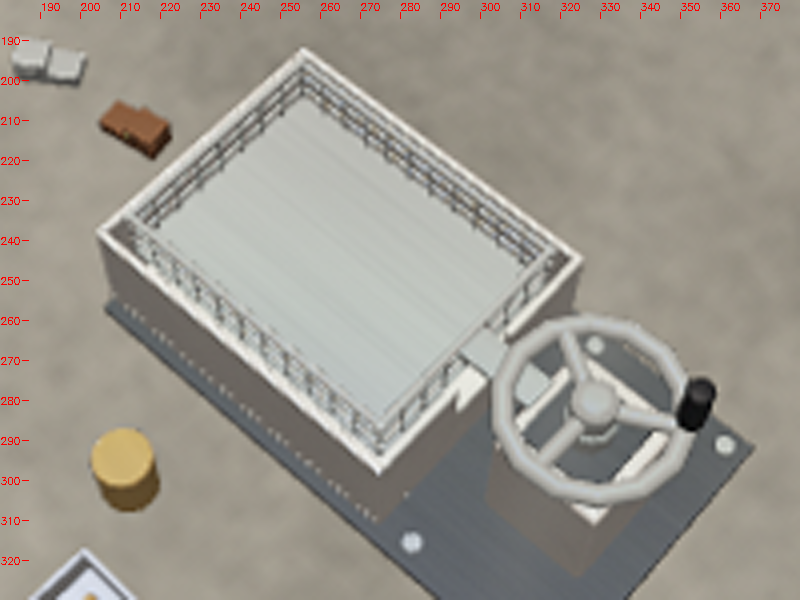

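```bash
python3 -m jog '[1.8,3.2,-0.2,0,0,0.12,0.8, 1.8,3.2,-0.2,0,0,0.12,0.8, 1.8,3.2,-0.2,0,0,0.12,0.8, 1.8,3.2,-0.2,0,0,0.12,0.8, 1.8,3.2,-0.2,0,0,0.12,0.8, 1.8,3.2,-0.2,0,0,0.12,0.8, 1.8,3.2,-0.2,0,0,0.12,0.8, 1.8,3.2,-0.2,0,0,0.12,0.8, 1.8,3.2,-0.2,0,0,0.12,0.8, 1.6,2.7,-0.2,0,0,0.12,0.8]' 20
python3 - <<'E'
from h import *
o=env.observe();s=env.snapshot("wrist");cv2.imwrite("pics/w1.png",s["img"][:,:,::-1])
print(o["tcp_pos"],o["tcp_rot"].round(3),o["joint_positions"].round(0))
E
```

```text
clock: 1.13
tcp_pos: [470.5, -263.3, 217.9]
tcp_rot: [[0.001, 0.995, 0.101], [0.0, 0.101, -0.995], [-1.0, 0.001, -0.0]]
wrist_force: [1.0, 0.1, 0.2]
gripper_width: 74.2
[ 470.45203063 -263.33173976  217.92053101] [[ 0.001  0.995  0.101]
 [ 0.     0.101 -0.995]
 [-1.     0.001 -0.   ]] [ 41.  28. -21. 101.  12.  53.  21.]
```

View pics/w1.png

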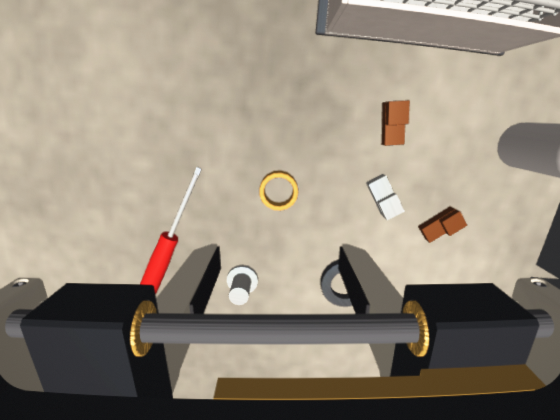

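The wrist view shows the ring at (279,190), the grey jaw at about (385,197), and a brown look-alike on either side of the jaw.

```bash
python3 - <<'E'
from h import *
o=env.observe();s=env.snapshot("wrist")
crop(s,250,480,90,250,3,"pics/w1c.png")
print(at_z(s,(279,190.5),20,o).round(1))
P=cloud(s,o);hsv=cv2.cvtColor(s["img"],cv2.COLOR_RGB2HSV)
for nm,c,r in(("ring",(469,-265),35),("jaw",(602,-261),40)):
    m=(P[...,2]>7)&(P[...,2]<32)&(np.hypot(P[...,0]-c[0],P[...,1]-c[1])<r)
    q=P[m][:,:2].astype(np.float32);print(nm,m.sum(),cv2.minEnclosingCircle(q),cv2.minAreaRect(q), P[m][:,2].max())
m=(P[...,2]>19)&(P[...,2]<32)&(np.hypot(P[...,0]-602,P[...,1]+261)<40)
print("step",P[m].mean(0),cv2.minAreaRect(P[m][:,:2].astype(np.float32)))
E
```

```text
[[ 474.8 -253.4   20. ]]
ring 605 ((469.89703369140625, -263.13336181640625), 23.991880416870117) ((469.74432373046875, -263.33624267578125), (46.73603439331055, 45.215641021728516), 7.683035850524902) 21.03062210207395
jaw 859 ((602.6121826171875, -257.7181091308594), 27.350008010864258) ((602.217529296875, -257.99053955078125), (24.522220611572266, 49.69068145751953), 36.41878890991211) 24.69663454690607
step [ 608.87764809 -267.27624346   22.72550763] ((609.3098754882812, -267.3082580566406), (24.45108985900879, 26.44719123840332), 34.957427978515625)
```

View pics/w1c.png

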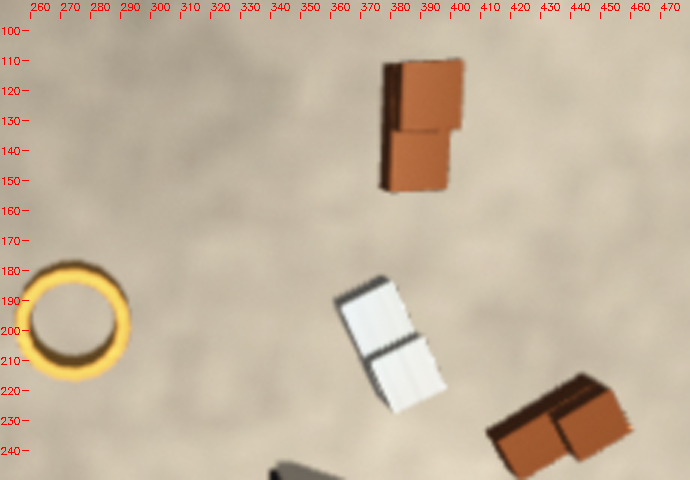

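```bash
python3 -m jog '[0,0,-3.2,0,0,0,0.8, 0,0,-3.2,0,0,0,0.8, 0,0,-3.2,0,0,0,0.8, 0,0,-3.2,0,0,0,0.8, 0,0,-3.2,0,0,0,0.8, 0,0,-2.2,0,0,0,0.8, 0,0,-1.2,0,0,0,0.8, 0,0,0,0,0,0,0.8, 0,0,0,0,0,0,0.3, 0,0,0,0,0,0,0.3]' 20
```

```text
clock: 2.07
tcp_pos: [469.7, -266.8, 24.3]
tcp_rot: [[0.001, 0.996, 0.093], [-0.001, 0.093, -0.996], [-1.0, 0.001, 0.001]]
wrist_force: [0.4, -0.8, -1.0]
gripper_width: 65.1
```

```bash
python3 -m jog '[0,0.3,0,0,0,0,0.6, 0,0,0,0,0,0,0.4, 0,0,0,0,0,0,0.3, 0,0,0,0,0,0,0.3, 0,0,0,0,0,0,0.3, 0,0,0,0,0,0,0.3, 0,0,1,0,0,0,0.3, 0,0,2,0,0,0,0.3, 0,0,3.5,0,0,0,0.3, 0,0,3.5,0,0,0,0.3]' 20
```

```text
clock: 2.9
tcp_pos: [468.1, -262.7, 124.1]
tcp_rot: [[-0.003, 0.996, 0.094], [0.002, 0.094, -0.996], [-1.0, -0.003, -0.002]]
wrist_force: [1.6, -2.2, -1.3]
gripper_width: 47.7
```

```bash
python3 -m jog '[1.3,3.3,1.5,0,0,0,0.3, 1.3,3.3,1.5,0,0,0,0.3, 1.3,3.3,1.0,0,0,0,0.3, 1.3,3.3,0,0,0,0,0.3, 1.3,3.3,0,0,0,0,0.3, 1.3,3.3,0,0,0,0,0.3, 1.3,3.3,0,0,0,0,0.3, 1.3,3.3,0,0,0,0,0.3, 1.3,3.3,0,0,0,0,0.3, 1.3,3.3,0,0,0,0,0.3]'
python3 -m jog '[0.2,0.3,-0.5,0,0,0,0.3, 0,0,-2,0,0,0,0.3, 0,0,-2,0,0,0,0.3, 0,0,-1.4,0,0,0,0.3, 0,0,-0.5,0,0,0,0.3, 0,0,0,0,0,0,0.3, 0,0,0,0,0,0,0.3, 0,0,0,0,0,0,0.3, 0,0,0,0,0,0,0.3, 0,0,0,0,0,0,0.3]'
```

```text
clock: 3.73
tcp_pos: [599.4, 68.3, 163.8]
tcp_rot: [[-0.001, 0.996, 0.094], [-0.0, 0.094, -0.996], [-1.0, -0.001, 0.0]]
wrist_force: [0.4, 0.9, -1.9]
gripper_width: 48.1
clock: 4.57
tcp_pos: [601.9, 70.0, 100.5]
tcp_rot: [[0.002, 0.996, 0.094], [0.0, 0.094, -0.996], [-1.0, 0.002, -0.0]]
wrist_force: [-0.4, -0.7, -1.7]
gripper_width: 47.9
```

```bash
python3 -m jog '[0,0,-0.3,0,0,0,0.3, 0,0,0,0,0,0,0.3, 0,0,0,0,0,0,0.7, 0,0,0,0,0,0,0.7, 0,0,0,0,0,0,0.7, 0,0,0.5,0,0,0,0.7, 0,0,2,0,0,0,0.7, 0,0,3,0,0,0,0.7, 0,0,3,0,0,0,0.7, 0,0,3,0,0,0,0.7]'
python3 - <<'E'
from h import *
o=env.observe();s=env.snapshot("wrist");cv2.imwrite("pics/w2.png",s["img"][:,:,::-1])
s=env.snapshot("scene");crop(s,180,380,140,290,4,"pics/s2.png")
E
```

```text
clock: 5.4
tcp_pos: [601.0, 70.0, 213.0]
tcp_rot: [[-0.001, 0.996, 0.094], [0.0, 0.094, -0.996], [-1.0, -0.001, -0.0]]
wrist_force: [0.2, -0.7, 0.2]
gripper_width: 64.8
```

View pics/s2.png

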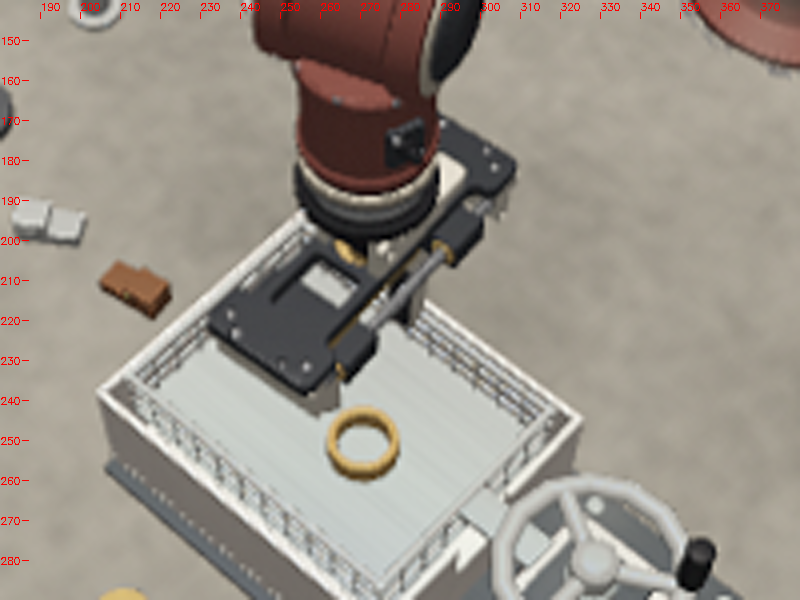

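The ring is lying in the basket at (273,252) in the scene view. Next, the jaw.

```bash
python3 -m jog '[0,-3.3,0,0,0,0.0525,0.6, 0,-3.3,0,0,0,0.0525,0.6, 0,-3.3,0,0,0,0.0525,0.6, 0,-3.3,0,0,0,0.0525,0.6, 0,-3.3,0,0,0,0.0525,0.6, 0,-3.3,0,0,0,0.0525,0.6, 0,-3.3,-1,0,0,0.0525,0.6, 0,-3.3,-2,0,0,0.0525,0.6, 0.1,-3.3,-2,0,0,0.0525,0.6, 0,-3.1,-2,0,0,0.0525,0.6]'
python3 -m jog '[0,0,-2,0,0,0,0.6, 0,0,-2,0,0,0,0.6, 0,0,-2,0,0,0,0.6, 0,0,-1,0,0,0,0.6, 0,0,0,0,0,0,0.6, 0,0,0,0,0,0,0.6, 0,0,0,0,0,0,0.6, 0,0,0,0,0,0,0.6, 0,0,0,0,0,0,0.6, 0,0,0,0,0,0,0.6]'
python3 - <<'E'
from h import *
o=env.observe();s=env.snapshot("wrist");cv2.imwrite("pics/w3.png",s["img"][:,:,::-1])
print(o["tcp_pos"])
P=cloud(s,o)
m=(P[...,2]>7)&(P[...,2]<32)&(np.hypot(P[...,0]-602,P[...,1]+259)<40)
print(m.sum());q=P[m][:,:2].astype(np.float32)
if len(q):print(cv2.minAreaRect(q))
E
```

```text
clock: 6.33
tcp_pos: [601.8, -260.2, 140.6]
tcp_rot: [[-0.0, 0.813, 0.582], [-0.001, 0.582, -0.813], [-1.0, -0.001, 0.0]]
wrist_force: [-0.3, -0.4, -0.3]
gripper_width: 55.5
clock: 7.17
tcp_pos: [602.8, -258.1, 72.7]
tcp_rot: [[0.001, 0.814, 0.58], [-0.001, 0.58, -0.814], [-1.0, 0.001, 0.001]]
wrist_force: [-0.1, 0.6, -0.6]
gripper_width: 55.6
[ 602.84838575 -258.14181121   72.66491786]
2243
((602.8382568359375, -257.88140869140625), (23.949813842773438, 50.83084487915039), 34.921974182128906)
```

View pics/w3.png

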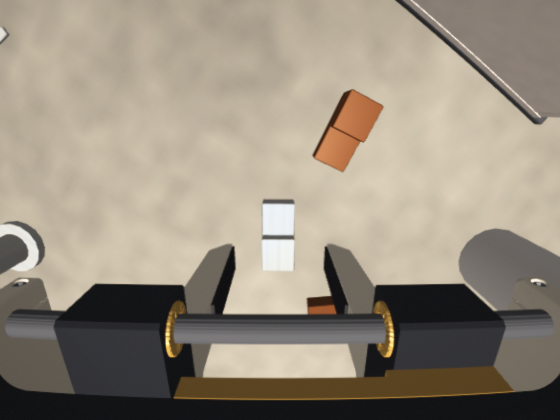

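The grey jaw sits centred between the fingers at (278,235) and square to them. I'll go down, grip and lift.

```bash
python3 -m jog '[0.1,-0.2,-2,0,0,0,0.6, 0.1,-0.1,-2,0,0,0,0.6, 0,0,-1,0,0,0,0.6, 0,0,0,0,0,0,0.5, 0,0,0,0,0,0,0.1, 0,0,0,0,0,0,0.1, 0,0,0,0,0,0,0.1, 0,0,0,0,0,0,0.1, 0,0,0,0,0,0,0.1, 0,0,0,0,0,0,0.1]' 30
python3 -m jog '[0,0,1,0,0,0,0.1, 0,0,3,0,0,0,0.1, 0,0,3.5,0,0,0,0.1, 0,0,3.5,0,0,0,0.1, 0,0,3,0,0,0,0.1, 0,3.5,0,0,0,0,0.1, 0,3.5,0,0,0,0,0.1, 0,3.5,0,0,0,0,0.1, 0,3.5,0,0,0,0,0.1, 0,3.5,0,0,0,0,0.1]' 30
```

```text
clock: 8.05
tcp_pos: [604.4, -261.1, 22.1]
tcp_rot: [[0.0, 0.814, 0.58], [-0.0, 0.58, -0.814], [-1.0, -0.0, 0.0]]
wrist_force: [-0.2, -0.2, 1.4]
gripper_width: 23.4
clock: 8.88
tcp_pos: [603.7, -84.4, 162.1]
tcp_rot: [[-0.0, 0.815, 0.58], [0.0, 0.58, -0.815], [-1.0, -0.0, -0.0]]
wrist_force: [0.5, 0.4, -1.8]
gripper_width: 23.7
```

```bash
python3 -m jog '[0,3.5,0,0,0,0,0.1, 0,3.5,0,0,0,0,0.1, 0,0.4,-1,0,0,0,0.1, 0,0,-2,0,0,0,0.1, 0,0,-2,0,0,0,0.1, 0,0,-1.2,0,0,0,0.1, 0,0,-0.4,0,0,0,0.1, 0,0,0,0,0,0,0.1, 0,0,0,0,0,0,0.1, 0,0,0,0,0,0,0.1]'
```

```text
clock: 9.72
tcp_pos: [604.8, -12.3, 96.1]
tcp_rot: [[0.001, 0.815, 0.58], [0.0, 0.58, -0.815], [-1.0, 0.001, 0.0]]
wrist_force: [0.4, 0.2, -1.3]
gripper_width: 23.8
```

```bash
python3 -m jog '[0,0,-0.1,0,0,0,0.1, 0,0,0,0,0,0,0.45, 0,0,0,0,0,0,0.45, 0,0,0,0,0,0,0.45, 0,0,0.5,0,0,0,0.45, 0,0,2,0,0,0,0.45, 0,0,3,0,0,0,0.45, 0,0,3.5,0,0,0,0.45, 0,0,3.5,0,0,0,0.45, 0,0,3,0,0,0,0.45]'
python3 - <<'E'
from h import *
o=env.observe();s=env.snapshot("wrist");cv2.imwrite("pics/w4.png",s["img"][:,:,::-1])
s=env.snapshot("scene");crop(s,180,380,140,290,4,"pics/s4.png")
P=cloud(s).reshape(-1,3)
h=np.array([594.5,244.5])
r=np.hypot(*(P[:,:2]-h).T)
m=(abs(P[:,2]-205.5)<2.5)&(r<80);print("crank",P[m].mean(0),m.sum())
print(cv2.minEnclosingCircle(P[m][:,:2].astype(np.float32)))
m=(abs(P[:,2]-153)<6)&(r>40)&(r<70);print("rim",cv2.minEnclosingCircle(P[m][:,:2].astype(np.float32)))
E
```

```text
clock: 10.55
tcp_pos: [604.7, -11.7, 252.7]
tcp_rot: [[0.002, 0.814, 0.581], [0.0, 0.581, -0.814], [-1.0, 0.002, 0.001]]
wrist_force: [0.9, -0.3, -0.9]
gripper_width: 41.9
crank [567.91559012 294.5945577  204.98968891] 33
((567.6663818359375, 293.9073791503906), 8.410934448242188)
rim ((594.910400390625, 246.17897033691406), 61.76847839355469)
```

View pics/s4.png

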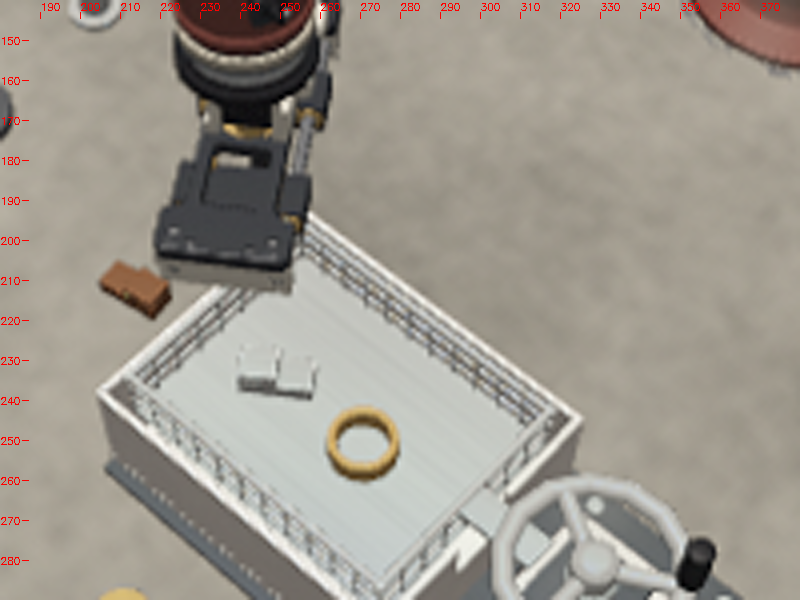

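View pics/w4.png

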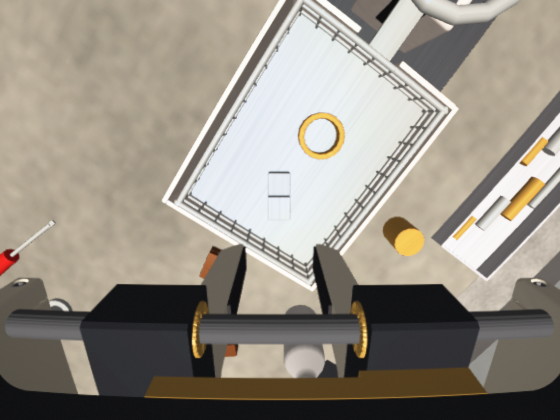

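Both parts are in the basket, with the jaw at (258,233) and the ring at (273,252) in the scene view. I'll move on to the crank handle.

```bash
python3 -m jog '[-0.4,3.4,0,0,0,0,0.6, -0.4,3.4,0,0,0,0,0.6, -0.4,3.4,0,0,0,0,0.6, -0.4,3.4,0,0,0,0,0.6, -0.4,3.4,0,0,0,0,0.6, -0.4,3.4,0,0,0,0,0.6, -0.4,3.4,0,0,0,0,0.6, -0.4,3.4,0,0,0,0,0.6, -0.3,3.3,0,0,0,0,0.6, 0,0,0,0,0,0,0.6]' 25
python3 - <<'E'
from h import *
o=env.observe();s=env.snapshot("wrist");cv2.imwrite("pics/w5.png",s["img"][:,:,::-1])
print(o["tcp_pos"],o["joint_positions"].round(0))
P=cloud(s,o).reshape(-1,3)
h=np.array([594.5,245])
r=np.hypot(*(P[:,:2]-h).T)
m=(abs(P[:,2]-206)<4)&(r<80);print(m.sum())
if m.sum():print("crank",P[m].mean(0),cv2.minEnclosingCircle(P[m][:,:2].astype(np.float32)))
m=(abs(P[:,2]-164)<3)&(r<22);print("hub",P[m].mean(0),m.sum())
E
```

```text
clock: 11.48
tcp_pos: [565.0, 302.8, 249.4]
tcp_rot: [[-0.003, 0.807, 0.59], [0.008, 0.59, -0.807], [-1.0, 0.002, -0.008]]
wrist_force: [-1.5, 1.8, -0.1]
gripper_width: 56.2
[564.96418134 302.83810583 249.42113485] [-14.  36. -28.  82.  17.  66.  -8.]
421
crank [565.25103857 297.3274514  204.60599226] ((565.6231689453125, 296.7650451660156), 8.704859733581543)
hub [592.82197786 249.59138358 162.56904089] 466
```

View pics/w5.png

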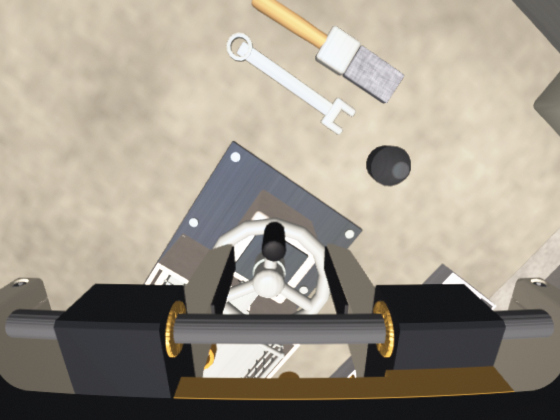

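```bash
python3 -m jog '[0,0,-1,0,0,0,0.6, 0,0,0,0,0,0,0.6, 0,0,0,0,0,0,0.6, 0,0,0,0,0,0,0.6, 0,0,0,0,0,0,0.6, 0,0,0,0,0,0,0.6, 0,0,0,0,0,0,0.6, 0,0,0,0,0,0,0.6, 0,0,0,0,0,0,0.6, 0,0,0,0,0,0,0.6]' 25
python3 - <<'E'
from h import *
o=env.observe();s=env.snapshot("wrist");cv2.imwrite("pics/w6.png",s["img"][:,:,::-1])
print(o["tcp_pos"])
P=cloud(s,o).reshape(-1,3)
h=np.array([594.5,245])
r=np.hypot(*(P[:,:2]-h).T)
m=(abs(P[:,2]-206)<4)&(r<80)
print("crank",P[m].mean(0),cv2.minEnclosingCircle(P[m][:,:2].astype(np.float32)))
m=(abs(P[:,2]-164)<3)&(r<22);print("hub",P[m].mean(0),m.sum())
E
```

```text
clock: 12.37
tcp_pos: [569.4, 293.0, 239.7]
tcp_rot: [[0.0, 0.814, 0.58], [0.0, 0.58, -0.814], [-1.0, 0.0, -0.0]]
wrist_force: [0.2, 0.2, 0.1]
gripper_width: 55.9
[569.35681827 293.01933181 239.72555976]
crank [565.31196297 297.30719231 204.62599033] ((565.5515747070312, 296.8481140136719), 8.913453102111816)
hub [592.98757219 249.61653461 162.54782328] 515
```

```bash
python3 -m jog '[-0.3,0.2,-1.5,0,0,0,0.6, 0,0,-1.5,0,0,0,0.6, 0,0,-1.5,0,0,0,0.6, 0,0,0,0,0,0,0.5, 0,0,0,0,0,0,0.3, 0,0,0,0,0,0,0, 0,0,0,0,0,0,0, 0,0,0,0,0,0,0, 0,0,0,0,0,0,0, 0,0,0,0,0,0,0]' 20
python3 - <<'E'
from h import *
s=env.snapshot("scene");crop(s,250,390,210,330,5,"pics/s6.png")
E
```

```text
clock: 13.25
tcp_pos: [566.3, 295.0, 195.4]
tcp_rot: [[0.0, 0.814, 0.58], [-0.0, 0.58, -0.814], [-1.0, 0.0, 0.0]]
wrist_force: [-1.6, -0.2, 2.0]
gripper_width: 17.7
```

View pics/s6.png

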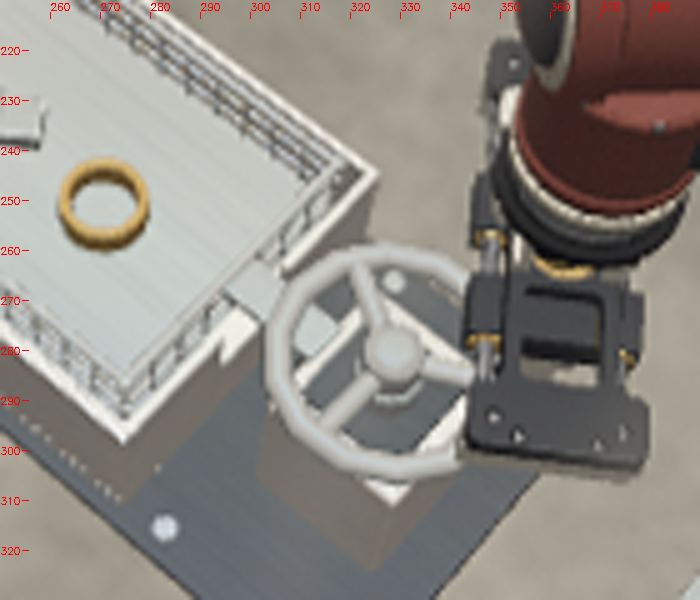

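```bash
python3 - <<'E'
import numpy as np
for a in range(120,-240,-10):
    p=lambda t:5.5*np.array([np.cos(np.radians(t)),np.sin(np.radians(t))])
    print(a,(p(a-10)-p(a)).round(2))
E
```

```text
120 [0.87 0.41]
110 [0.93 0.25]
100 [0.96 0.08]
90 [ 0.96 -0.08]
80 [ 0.93 -0.25]
70 [ 0.87 -0.41]
60 [ 0.79 -0.55]
50 [ 0.68 -0.68]
40 [ 0.55 -0.79]
30 [ 0.41 -0.87]
20 [ 0.25 -0.93]
10 [ 0.08 -0.96]
0 [-0.08 -0.96]
-10 [-0.25 -0.93]
-20 [-0.41 -0.87]
-30 [-0.55 -0.79]
-40 [-0.68 -0.68]
-50 [-0.79 -0.55]
-60 [-0.87 -0.41]
-70 [-0.93 -0.25]
-80 [-0.96 -0.08]
-90 [-0.96  0.08]
-100 [-0.93  0.25]
-110 [-0.87  0.41]
-120 [-0.79  0.55]
-130 [-0.68  0.68]
-140 [-0.55  0.79]
-150 [-0.41  0.87]
-160 [-0.25  0.93]
-170 [-0.08  0.96]
-180 [0.08 0.96]
-190 [0.25 0.93]
-200 [0.41 0.87]
-210 [0.55 0.79]
-220 [0.68 0.68]
-230 [0.79 0.55]
```

```bash
python3 -m jog '[0.87,0.41,0,0,0,0,0, 0.93,0.25,0,0,0,0,0, 0.96,0.08,0,0,0,0,0, 0.96,-0.08,0,0,0,0,0, 0.93,-0.25,0,0,0,0,0, 0.87,-0.41,0,0,0,0,0, 0.79,-0.55,0,0,0,0,0, 0.68,-0.68,0,0,0,0,0, 0.55,-0.79,0,0,0,0,0, 0,0,0,0,0,0,0]' 20
python3 - <<'E'
from h import *
o=env.observe();print(o["tcp_pos"])
s=env.snapshot("scene");crop(s,250,390,210,330,5,"pics/s7.png")
E
```

```text
clock: 14.13
tcp_pos: [639.6, 276.7, 194.8]
tcp_rot: [[-0.005, 0.815, 0.58], [0.004, 0.58, -0.815], [-1.0, -0.002, -0.006]]
wrist_force: [-4.4, 1.5, 1.0]
gripper_width: 17.4
[639.61553976 276.6630859  194.78290148]
```

View pics/s7.png

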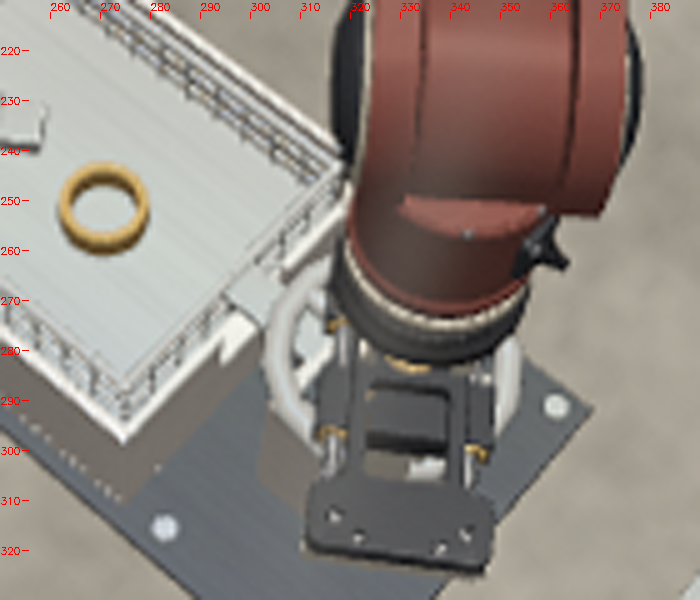

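The wheel turns with it, at about 4.6 N, and it still holds the handle. I'll continue.

```bash
python3 -m jog '[0.41,-0.87,0,0,0,0,0, 0.25,-0.93,0,0,0,0,0, 0.08,-0.96,0,0,0,0,0, -0.08,-0.96,0,0,0,0,0, -0.25,-0.93,0,0,0,0,0, -0.41,-0.87,0,0,0,0,0, -0.55,-0.79,0,0,0,0,0, -0.68,-0.68,0,0,0,0,0, -0.79,-0.55,0,0,0,0,0, -0.87,-0.41,0,0,0,0,0]' 20
python3 -m jog '[-0.93,-0.25,0,0,0,0,0, -0.96,-0.08,0,0,0,0,0, -0.96,0.08,0,0,0,0,0, -0.93,0.25,0,0,0,0,0, -0.87,0.41,0,0,0,0,0, -0.79,0.55,0,0,0,0,0, -0.68,0.68,0,0,0,0,0, -0.55,0.79,0,0,0,0,0, -0.41,0.87,0,0,0,0,0, -0.25,0.93,0,0,0,0,0]' 20
```

```text
clock: 15.02
tcp_pos: [621.9, 185.1, 194.9]
tcp_rot: [[0.017, 0.82, 0.572], [-0.011, 0.573, -0.82], [-1.0, 0.007, 0.018]]
wrist_force: [11.9, -11.1, -1.9]
gripper_width: 12.2
clock: 15.85
tcp_pos: [542.6, 236.0, 194.4]
tcp_rot: [[0.006, 0.816, 0.579], [-0.002, 0.579, -0.816], [-1.0, 0.004, 0.005]]
wrist_force: [9.2, -4.6, -5.2]
gripper_width: 0.7
```

The opening fell to 0.7 mm, so the grip slipped off the post. I'll lift the tool clear and look.

```bash
python3 -m jog '[0,0,1.5,0,0,0,0, 0,0,2,0,0,0,0, 0,0,2,0,0,0,0.4, 0,-2,0,0,0,0,0.6, 0,-3.5,0,0,0,0,0.6, 0,-3.5,0,0,0,0,0.6, 0,-3.5,0,0,0,0,0.6, 0,0,0,0,0,0,0.6, 0,0,0,0,0,0,0.6, 0,0,0,0,0,0,0.6]' 25
python3 - <<'E'
from h import *
o=env.observe();print(o["tcp_pos"])
s=env.snapshot("scene");crop(s,230,390,210,330,5,"pics/s8.png")
w=env.snapshot("top");crop(w,140,330,150,260,4,"pics/t8.png")
for n,x in(("scene",s),("top",w)):
    P=cloud(x).reshape(-1,3);r=np.hypot(*(P[:,:2]-[594.5,245.5]).T)
    m=(abs(P[:,2]-206)<4)&(r<75);print(n,m.sum(),P[m].mean(0))
E
```

```text
clock: 16.68
tcp_pos: [539.7, 115.0, 250.1]
tcp_rot: [[0.001, 0.813, 0.582], [0.003, 0.582, -0.813], [-1.0, 0.003, -0.002]]
wrist_force: [0.3, 0.4, -0.5]
gripper_width: 49.1
[539.65914757 114.96380177 250.10203535]
scene 36 [541.62864578 259.76489977 204.85382319]
top 42 [541.21359538 258.19600768 205.30320425]
```

View pics/s8.png

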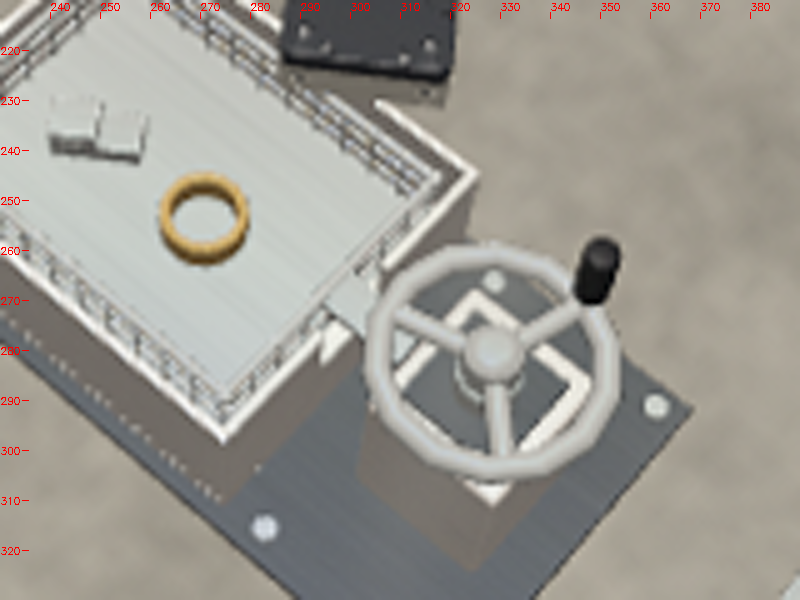

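View pics/t8.png

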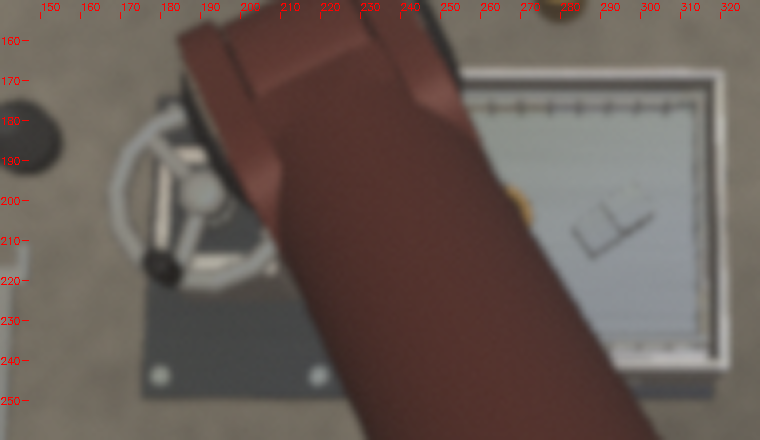

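The wheel went on to about 165°, a net turn of 315° clockwise. The post slipped where the pull ran along the pads. I'll regrip with the pads across the tangent and turn the gripper with the wheel. First I'll check the floor height.

```bash
python3 - <<'E'
from h import *
s=env.snapshot("scene");P=cloud(s).reshape(-1,3)
m=(P[:,0]>550)&(P[:,0]<650)&(P[:,1]>-50)&(P[:,1]<130)&(P[:,2]<90)
z=P[m][:,2];print(np.median(z),np.percentile(z,[10,90]))
E
python3 -m jog '[0,2.5,0,0,0,0.115,0.6, 0,2.5,0,0,0,0.115,0.6, 0,2.5,0,0,0,0.115,0.6, 0,2.5,0,0,0,0.115,0.6, 0,2.5,0,0,0,0.115,0.6, 0,2.0,0,0,0,0.115,0.6, 0,0,0,0,0,0,0.6, 0,0,0,0,0,0,0.6, 0,0,0,0,0,0,0.6, 0,0,0,0,0,0,0.6]' 40
python3 - <<'E'
from h import *
o=env.observe();s=env.snapshot("wrist");cv2.imwrite("pics/w9.png",s["img"][:,:,::-1])
print(o["tcp_pos"],o["joint_positions"].round(0))
P=cloud(s,o).reshape(-1,3)
r=np.hypot(*(P[:,:2]-[594,246]).T)
m=(abs(P[:,2]-206)<4)&(r<80)
print("crank",m.sum(),P[m].mean(0),cv2.minEnclosingCircle(P[m][:,:2].astype(np.float32)))
E
```

```text
56.70195118210472 [53.83494307 71.48674335]
clock: 17.67
tcp_pos: [539.9, 256.2, 249.5]
tcp_rot: [[0.0, 0.261, 0.965], [-0.002, 0.965, -0.261], [-1.0, -0.001, 0.0]]
wrist_force: [0.0, -0.1, -0.3]
gripper_width: 55.8
[539.93395173 256.2465828  249.4738144 ] [ -5.  34. -39.  89.  23.  65.  27.]
crank 434 [538.75917742 262.51468105 204.59316637] ((539.369140625, 262.33984375), 8.733573913574219)
```

View pics/w9.png

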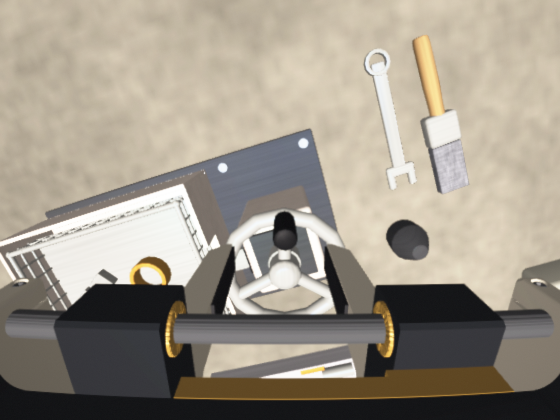

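```bash
python3 -m jog '[0.05,0.45,-2,0,0,0,0.6, 0,0,-2,0,0,0,0.6, 0,0,-2,0,0,0,0.6, 0,0,0,0,0,0,0.4, 0,0,0,0,0,0,0, 0,0,0,0,0,0,0, 0,0,0,0,0,0,0, 0,0,0,0,0,0,0, 0,0,0,0,0,0,0, 0,0,0,0,0,0,0]' 40
python3 - <<'E'
import numpy as np
a=np.radians(165)
for i in range(50):
    m=a-.12*i-.06; print(i,round(np.degrees(a-.12*i)),round(.66*np.sin(m),2),round(-.66*np.cos(m),2))
E
```

```text
clock: 18.55
tcp_pos: [540.2, 261.4, 190.5]
tcp_rot: [[0.001, 0.259, 0.966], [-0.001, 0.966, -0.259], [-1.0, -0.001, 0.001]]
wrist_force: [-1.6, -2.5, 4.2]
gripper_width: 17.4
0 165 0.21 0.63
1 158 0.28 0.6
2 151 0.35 0.56
3 144 0.42 0.51
4 137 0.47 0.46
5 131 0.53 0.4
6 124 0.57 0.33
7 117 0.61 0.26
8 110 0.63 0.19
9 103 0.65 0.11
10 96 0.66 0.03
11 89 0.66 -0.05
12 82 0.65 -0.13
13 76 0.63 -0.2
14 69 0.6 -0.28
15 62 0.56 -0.35
16 55 0.52 -0.41
17 48 0.46 -0.47
18 41 0.4 -0.52
19 34 0.34 -0.57
20 27 0.27 -0.6
21 21 0.19 -0.63
22 14 0.12 -0.65
23 7 0.04 -0.66
24 0 -0.04 -0.66
25 -7 -0.12 -0.65
26 -14 -0.2 -0.63
27 -21 -0.27 -0.6
28 -28 -0.34 -0.57
29 -34 -0.4 -0.52
30 -41 -0.46 -0.47
31 -48 -0.52 -0.41
32 -55 -0.56 -0.35
33 -62 -0.6 -0.28
34 -69 -0.63 -0.2
35 -76 -0.65 -0.13
36 -83 -0.66 -0.05
37 -89 -0.66 0.03
38 -96 -0.65 0.11
39 -103 -0.63 0.19
40 -110 -0.61 0.26
41 -117 -0.57 0.33
42 -124 -0.53 0.4
43 -131 -0.47 0.46
44 -138 -0.42 0.51
45 -144 -0.35 0.56
46 -151 -0.28 0.6
47 -158 -0.21 0.63
48 -165 -0.13 0.65
49 -172 -0.05 0.66
```

```bash
python3 -m jog '[0.21,0.63,0,0,0,-0.12,0, 0.28,0.6,0,0,0,-0.12,0, 0.35,0.56,0,0,0,-0.12,0, 0.42,0.51,0,0,0,-0.12,0, 0.47,0.46,0,0,0,-0.12,0, 0.53,0.4,0,0,0,-0.12,0, 0.57,0.33,0,0,0,-0.12,0, 0.61,0.26,0,0,0,-0.12,0, 0.63,0.19,0,0,0,-0.12,0, 0.65,0.11,0,0,0,-0.12,0]' 40
python3 -c "
from h import *
print(env.observe()['joint_positions'].round(0))"
```

```text
clock: 19.38
tcp_pos: [587.7, 301.7, 190.5]
tcp_rot: [[0.001, 0.995, 0.103], [-0.002, 0.103, -0.995], [-1.0, 0.0, 0.002]]
wrist_force: [-0.8, -3.2, 3.5]
gripper_width: 17.5
[-19.  40. -17.  83.  13.  60. -34.]
```

```bash
python3 -m jog '[0.66,0.03,0,0,0,-0.12,0, 0.66,-0.05,0,0,0,-0.12,0, 0.65,-0.13,0,0,0,-0.12,0, 0.63,-0.2,0,0,0,-0.12,0, 0.6,-0.28,0,0,0,-0.12,0, 0.56,-0.35,0,0,0,-0.12,0, 0.52,-0.41,0,0,0,-0.12,0, 0.46,-0.47,0,0,0,-0.12,0, 0.4,-0.52,0,0,0,-0.12,0, 0.34,-0.57,0,0,0,-0.12,0]' 40
python3 -c "
from h import *
print(env.observe()['joint_positions'].round(0))"
```

```text
clock: 20.22
tcp_pos: [642.4, 272.6, 190.6]
tcp_rot: [[0.001, 0.458, -0.889], [-0.0, -0.889, -0.458], [-1.0, 0.001, -0.0]]
wrist_force: [-0.5, -1.3, 2.4]
gripper_width: 17.5
[-25.  42.   1.  76.  -1.  62. -87.]
```

```bash
python3 -m jog '[0.27,-0.6,0,0,0,-0.12,0, 0.19,-0.63,0,0,0,-0.12,0, 0.12,-0.65,0,0,0,-0.12,0, 0.04,-0.66,0,0,0,-0.12,0, -0.04,-0.66,0,0,0,-0.12,0, -0.12,-0.65,0,0,0,-0.12,0, -0.2,-0.63,0,0,0,-0.12,0, -0.27,-0.6,0,0,0,-0.12,0, -0.34,-0.57,0,0,0,-0.12,0, -0.4,-0.52,0,0,0,-0.12,0]' 40
python3 -c "
from h import *
print(env.observe()['joint_positions'].round(0))"
```

```text
clock: 21.05
tcp_pos: [635.4, 210.5, 190.6]
tcp_rot: [[0.003, -0.663, -0.748], [-0.001, -0.748, 0.663], [-1.0, -0.001, -0.002]]
wrist_force: [0.5, -1.8, 2.1]
gripper_width: 17.2
[ -31.   40.   19.   82.  -14.   60. -140.]
```

The wheel has turned about 206° with a firm grip. Joint 7 is near its limit, so I'll open and spin the gripper half a turn around the post, leaving clearance.

```bash
python3 -m jog '[0,0,0,0,0,0,0.65, 0,0,0,0,0,0,0.65, 0,0,0,0,0,0,0.65, 0,0,0,0,0,0,0.65, 0,0,0,0,0,0.12,0.65, 0,0,0,0,0,0.12,0.65, 0,0,0,0,0,0.12,0.65, 0,0,0,0,0,0.12,0.65, 0,0,0,0,0,0.12,0.65, 0,0,0,0,0,0.12,0.65]' 40
python3 -m jog '[0,0,0,0,0,0.12,0.65, 0,0,0,0,0,0.12,0.65, 0,0,0,0,0,0.12,0.65, 0,0,0,0,0,0.12,0.65, 0,0,0,0,0,0.12,0.65, 0,0,0,0,0,0.12,0.65, 0,0,0,0,0,0.12,0.65, 0,0,0,0,0,0.12,0.65, 0,0,0,0,0,0.12,0.65, 0,0,0,0,0,0.12,0.65]' 40
python3 -m jog '[0,0,0,0,0,0.12,0.65, 0,0,0,0,0,0.12,0.65, 0,0,0,0,0,0.12,0.65, 0,0,0,0,0,0.12,0.65, 0,0,0,0,0,0.12,0.65, 0,0,0,0,0,0.12,0.65, 0,0,0,0,0,0.12,0.65, 0,0,0,0,0,0.12,0.65, 0,0,0,0,0,0.12,0.65, 0,0,0,0,0,0.12,0.65]' 40
python3 - <<'E'
from h import *
o=env.observe();print(o["tcp_pos"],o["joint_positions"].round(0),o["tcp_rot"].round(3)[:,1])
s=env.snapshot("scene");P=cloud(s).reshape(-1,3)
cv2.imwrite("pics/s10.png",s["img"][:,:,::-1])
m=(P[:,0]>550)&(P[:,0]<650)&(P[:,1]>-50)&(P[:,1]<130)&(P[:,2]<90)
z=P[m][:,2];print("floor",np.median(z))
E
```

```text
clock: 21.88
tcp_pos: [634.6, 212.0, 189.4]
tcp_rot: [[-0.0, 0.008, -1.0], [0.001, -1.0, -0.008], [-1.0, -0.001, 0.0]]
wrist_force: [0.4, -0.5, 0.0]
gripper_width: 60.6
clock: 22.72
tcp_pos: [634.7, 211.8, 189.5]
tcp_rot: [[-0.0, 0.935, -0.356], [0.001, -0.356, -0.935], [-1.0, -0.0, -0.001]]
wrist_force: [-0.5, 0.7, -0.0]
gripper_width: 60.6
clock: 23.55
tcp_pos: [634.8, 211.6, 189.6]
tcp_rot: [[0.0, 0.67, 0.742], [0.001, 0.742, -0.67], [-1.0, 0.0, -0.0]]
wrist_force: [1.2, 0.4, -0.6]
gripper_width: 60.5
[634.76567435 211.5956609  189.56087844] [ -5.  42. -29.  81.  22.  63.  10.] [0.67  0.742 0.   ]
floor 46.473844299255006
```

View pics/s10.png

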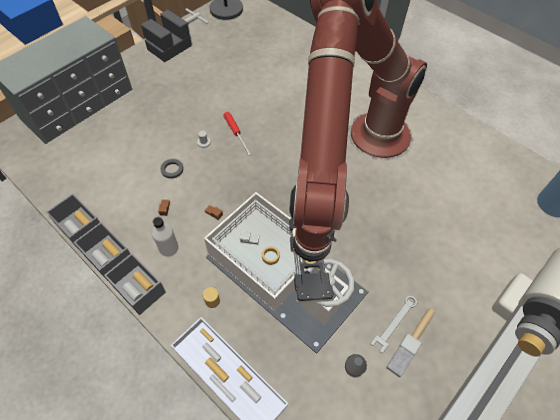

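```bash
python3 -m jog '[0,0,0,0,0,0,0, 0,0,0,0,0,0,0, 0,0,0,0,0,0,0, 0,0,0,0,0,0,0, 0,0,0,0,0,0,0, -0.46,-0.47,0,0,0,-0.12,0, -0.52,-0.41,0,0,0,-0.12,0, -0.56,-0.35,0,0,0,-0.12,0, -0.6,-0.28,0,0,0,-0.12,0, -0.63,-0.2,0,0,0,-0.12,0]' 40
```

```text
clock: 24.43
tcp_pos: [608.8, 194.6, 189.6]
tcp_rot: [[0.005, 0.976, 0.22], [0.002, 0.22, -0.976], [-1.0, 0.005, -0.001]]
wrist_force: [4.5, 2.5, -4.3]
gripper_width: 17.1
```

```bash
python3 -m jog '[-0.65,-0.13,0,0,0,-0.12,0, -0.66,-0.05,0,0,0,-0.12,0, -0.66,0.03,0,0,0,-0.12,0, -0.65,0.11,0,0,0,-0.12,0, -0.63,0.19,0,0,0,-0.12,0, -0.61,0.26,0,0,0,-0.12,0, -0.57,0.33,0,0,0,-0.12,0, 0,0,0,0,0,0,0, 0,0,0,0,0,0,0, 0,0,0,0,0,0,0]' 40
python3 - <<'E'
from h import *
o=env.observe();print(o["tcp_pos"],o["joint_positions"].round(0),o["wrist_force"],o["wrist_torque"])
s=env.snapshot("scene");P=cloud(s).reshape(-1,3)
m=(P[:,0]>550)&(P[:,0]<650)&(P[:,1]>-50)&(P[:,1]<130)&(P[:,2]<90)
z=P[m][:,2];print("floor",np.median(z))
E
```

```text
clock: 25.27
tcp_pos: [564.0, 201.2, 189.5]
tcp_rot: [[0.002, 0.819, -0.574], [0.0, -0.574, -0.819], [-1.0, 0.002, -0.002]]
wrist_force: [4.5, 0.6, -5.0]
gripper_width: 17.3
[564.00215725 201.16592578 189.54224953] [-17.  33.  -7.  94.   5.  53. -61.] [ 4.49904762  0.62416497 -4.97138566] [-0.13895591 -1.10010363 -0.42237175]
floor 42.387514155214376
```

```bash
python3 -m jog '[-0.53,0.4,0,0,0,-0.12,0, -0.47,0.46,0,0,0,-0.12,0, -0.42,0.51,0,0,0,-0.12,0, 0,0,0,0,0,0,0, -0.35,0.56,0,0,0,-0.12,0, 0,0,0,0,0,0,0, -0.28,0.6,0,0,0,-0.12,0, 0,0,0,0,0,0,0, 0,0,0,0,0,0,0, 0,0,0,0,0,0,0]' 40
python3 - <<'E'
from h import *
o=env.observe();print(o["tcp_pos"],o["joint_positions"].round(0),o["wrist_force"],o["wrist_torque"])
E
```

```text
clock: 26.15
tcp_pos: [543.5, 225.7, 189.5]
tcp_rot: [[0.002, 0.352, -0.936], [-0.001, -0.936, -0.352], [-1.0, 0.002, -0.002]]
wrist_force: [4.9, -2.0, -5.2]
gripper_width: 17.7
[543.49966139 225.68415844 189.52322433] [-26.  32.   2.  96.  -1.  52. -93.] [ 4.9003293  -1.97109648 -5.17217325] [-0.33857436 -1.05885955 -0.37548762]
```

```bash
python3 -m jog '[-0.21,0.63,0,0,0,-0.12,0, 0,0,0,0,0,0,0, 0,0,0,0,0,0,0, -0.13,0.65,0,0,0,-0.12,0, 0,0,0,0,0,0,0, 0,0,0,0,0,0,0, 0,0,0,0,0,0,0, 0,0,0,0,0,0,0, 0,0,0,0,0,0,0, 0,0,0,0,0,0,0]' 40
python3 - <<'E'
from h import *
o=env.observe();print(o["tcp_pos"],o["joint_positions"].round(0),o["wrist_force"],o["wrist_torque"])
E
```

```text
clock: 26.98
tcp_pos: [540.0, 238.1, 189.5]
tcp_rot: [[0.002, 0.119, -0.993], [-0.001, -0.993, -0.119], [-1.0, 0.001, -0.001]]
wrist_force: [3.6, -2.7, -4.3]
gripper_width: 17.5
[539.95563365 238.06973947 189.53121118] [ -30.   33.    6.   96.   -4.   52. -105.] [ 3.62622061 -2.69883252 -4.32914427] [-0.40547255 -0.95915189 -0.36106094]
```

```bash
python3 -m jog '[-0.05,0.66,0,0,0,-0.12,0, 0,0,0,0,0,0,0, 0,0,0,0,0,0,0, 0,0,0,0,0,0,0, 0,0,0,0,0,0,0, 0.03,0.66,0,0,0,-0.12,0, 0,0,0,0,0,0,0, 0,0,0,0,0,0,0, 0,0,0,0,0,0,0, 0,0,0,0,0,0,0]' 40
python3 - <<'E'
from h import *
o=env.observe();print(o["tcp_pos"],o["joint_positions"].round(0),o["wrist_force"],o["wrist_torque"])
s=env.snapshot("scene");P=cloud(s).reshape(-1,3)
m=(P[:,0]>550)&(P[:,0]<650)&(P[:,1]>-50)&(P[:,1]<130)&(P[:,2]<90)
z=P[m][:,2];print("floor",np.median(z))
E
```

```text
clock: 27.82
tcp_pos: [540.1, 244.7, 189.5]
tcp_rot: [[0.0, -0.123, -0.992], [-0.011, -0.992, 0.123], [-1.0, 0.011, -0.001]]
wrist_force: [3.4, -12.6, -0.2]
gripper_width: 17.3
[540.07133591 244.68407748 189.45162455] [ -33.   33.   10.   95.   -6.   53. -118.] [  3.44486116 -12.63935042  -0.23968499] [-1.98940186 -0.84927487  0.01777414]
floor 39.47244610344069
```

The second step stalled and the force rose to 12.6 N with the floor at 39.5 mm, which looks like the stop. I'll push once more to confirm it.

```bash
python3 -m jog '[0.03,0.5,0,0,0,0,0, 0,0,0,0,0,0,0, 0,0,0,0,0,0,0, 0,0,0,0,0,0,0, 0,0,0,0,0,0,0, 0,0,0,0,0,0,0, 0,0,0,0,0,0,0, 0,0,0,0,0,0,0, 0,0,0,0,0,0,0, 0,0,0,0,0,0,0]' 40
python3 - <<'E'
from h import *
o=env.observe();print(o["tcp_pos"],o["joint_positions"].round(0),o["wrist_force"],o["wrist_torque"])
s=env.snapshot("scene");P=cloud(s).reshape(-1,3);crop(s,230,390,190,330,5,"pics/s11.png")
m=(P[:,0]>550)&(P[:,0]<650)&(P[:,1]>-50)&(P[:,1]<130)&(P[:,2]<90)
z=P[m][:,2];print("floor",np.median(z))
r=np.hypot(*(P[:,:2]-[594.5,246]).T)
w=env.snapshot("wrist");P=cloud(w,o).reshape(-1,3);r=np.hypot(*(P[:,:2]-[594,247]).T)
E
```

```text
clock: 28.7
tcp_pos: [540.1, 244.8, 189.4]
tcp_rot: [[-0.003, -0.126, -0.992], [-0.018, -0.992, 0.126], [-1.0, 0.018, 0.0]]
wrist_force: [0.5, -19.1, 1.6]
gripper_width: 17.2
[540.0634265  244.80531476 189.42797197] [ -34.   33.   11.   95.   -6.   53. -118.] [  0.47548311 -19.10880135   1.55919694] [-3.06409758 -0.44503077  0.06627067]
floor 39.55373386584574
```

View pics/s11.png

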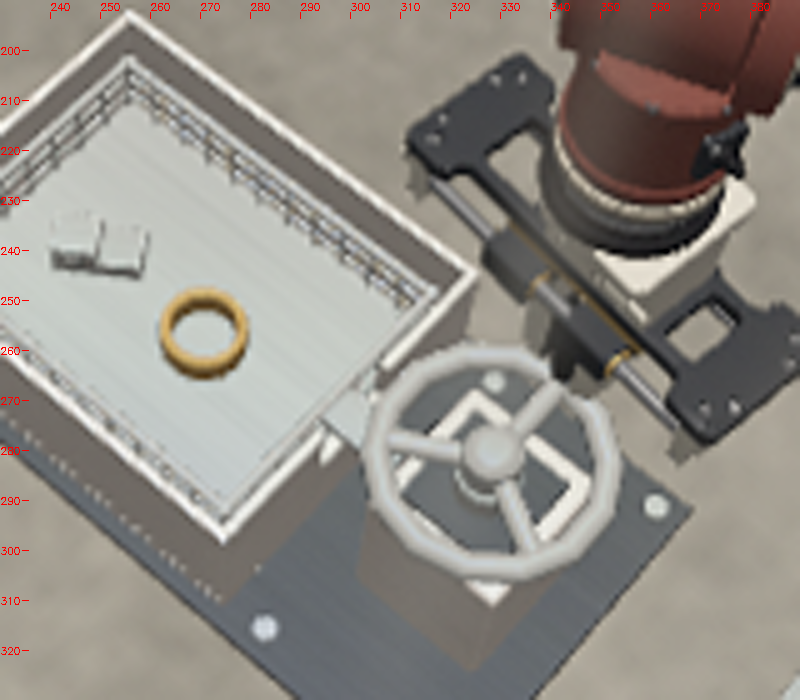

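```bash
python3 - <<'E'
import numpy as np
from scipy.optimize import least_squares
p=np.array([(540.2,261.4),(587.7,301.7),(642.4,272.6),(635.4,210.5),(608.8,194.6),(564,201.2),(543.5,225.7),(540,238.1),(540.1,244.8)])
r=least_squares(lambda c:np.hypot(*(p-c[:2]).T)-c[2],[594,246,55]);print(r.x,r.fun.round(1))
c=r.x;d=p[-1]-c[:2];a=np.arctan2(d[1],d[0]);a%=2*np.pi;print(np.degrees(a))
for i in range(14):
    m=a+.12*i+.06;print(i,round(-.66*np.sin(m),2),round(.66*np.cos(m),2))
print(c[:2]+c[2]*np.array([np.cos(a+np.pi/2),np.sin(a+np.pi/2)]))
E
```

```text
[594.05864704 247.19972629  54.8673194 ] [ 0.8  0.  -0.3  0.4 -0.2  0.1  0.1 -0.  -0.9]
182.5464620439507
0 0.07 -0.66
1 0.15 -0.64
2 0.22 -0.62
3 0.3 -0.59
4 0.36 -0.55
5 0.43 -0.5
6 0.48 -0.45
7 0.53 -0.39
8 0.58 -0.32
9 0.61 -0.25
10 0.64 -0.17
11 0.65 -0.1
12 0.66 -0.02
13 0.66 0.06
[596.49637553 192.38658719]
```

```bash
python3 -m jog '[0,-0.9,0,0,0,0,0, 0.07,-0.66,0,0,0,0.12,0, 0.15,-0.64,0,0,0,0.12,0, 0.22,-0.62,0,0,0,0.12,0, 0.3,-0.59,0,0,0,0.12,0, 0.36,-0.55,0,0,0,0.12,0, 0.43,-0.5,0,0,0,0.12,0, 0.48,-0.45,0,0,0,0.12,0, 0.53,-0.39,0,0,0,0.12,0, 0,0,0,0,0,0,0]' 40
python3 -m jog '[0.58,-0.32,0,0,0,0.12,0, 0.61,-0.25,0,0,0,0.12,0, 0.64,-0.17,0,0,0,0.12,0, 0.65,-0.1,0,0,0,0.12,0, 0,0,0,0,0,0,0, 0,0,0,0,0,0,0, 0,0,0,0,0,0,0, 0,0,0,0,0,0,0, 0,0,0,0,0,0,0, 0,0,0,0,0,0,0]' 40
```

```text
clock: 29.63
tcp_pos: [564.7, 201.7, 189.5]
tcp_rot: [[-0.001, 0.745, -0.667], [-0.003, -0.667, -0.745], [-1.0, 0.001, 0.003]]
wrist_force: [1.2, -5.7, -1.2]
gripper_width: 17.3
clock: 30.47
tcp_pos: [588.3, 193.4, 189.5]
tcp_rot: [[-0.002, 0.968, -0.251], [-0.006, -0.251, -0.968], [-1.0, -0.001, 0.006]]
wrist_force: [0.4, -6.4, -0.4]
gripper_width: 17.5
```

```bash
python3 -m jog '[0.66,-0.02,0,0,0,0.12,0, 0.2,0,0,0,0,0.04,0, 0,0,0,0,0,0,0, 0,0,0,0,0,0,0, 0,0,0,0,0,0,0, 0,0,0,0,0,0,0, 0,0,0,0,0,0,0.5, 0,0,0,0,0,0,0.5, 0,0,0,0,0,0,0.6, 0,0,0,0,0,0,0.6]' 40
python3 -m jog '[0,0,0,0,0,0,0.6, 0,0,2,0,0,0,0.6, 0,0,3,0,0,0,0.6, 0,0,3,0,0,0,0.6, 0,-2,0,0,0,0,0.6, 0,-3,0,0,0,0,0.6, 0,-3.5,0,0,0,0,0.6, 0,-3.5,0,0,0,0,0.6, -1,-3.5,0,0,0,0,0.6, -1,-3.5,0,0,0,0,0.6]' 40
```

```text
clock: 31.3
tcp_pos: [597.0, 198.1, 189.9]
tcp_rot: [[-0.0, 0.996, -0.09], [0.002, -0.09, -0.996], [-1.0, -0.001, -0.002]]
wrist_force: [1.0, 0.2, -0.1]
gripper_width: 39.7
clock: 32.13
tcp_pos: [577.4, 5.2, 269.6]
tcp_rot: [[0.0, 0.996, -0.091], [0.001, -0.091, -0.996], [-1.0, 0.0, -0.001]]
wrist_force: [-0.4, -0.1, -0.4]
gripper_width: 56.1
```

```bash
python3 -m jog '[-1,-3.5,0,0,0,0,0.6, -1,-3.5,0,0,0,0,0.6, -1,-3.5,0,0,0,0,0.6, -1,-3.5,0,0,0,0,0.6, -1,-3.5,0,0,0,0,0.6, 0,-3.5,0,0,0,0,0.6, 0,-3.5,0,0,0,0,0.6, 0,0,0,0,0,0,0.6, 0,0,0,0,0,0,0.6, 0,0,0,0,0,0,0.6]'
python3 - <<'E'
from h import *
s=env.snapshot("scene");cv2.imwrite("pics/s12.png",s["img"][:,:,::-1]);t=env.snapshot("top");cv2.imwrite("pics/t12.png",t["img"][:,:,::-1])
for n,x,h in(("scene",s,(595.2,246)),("top",t,(594.15,244.25))):
    P=cloud(x).reshape(-1,3)
    m=(P[:,0]>550)&(P[:,0]<650)&(P[:,1]>-50)&(P[:,1]<130)&(P[:,2]<90)
    r=np.hypot(*(P[:,:2]-h).T);k=(abs(P[:,2]-205.5)<3)&(r<80);c=P[k].mean(0)
    print(n,"floor",np.median(P[m][:,2]),"crank",c,np.degrees(np.arctan2(c[1]-h[1],c[0]-h[0]))%360)
E
```

```text
clock: 32.97
tcp_pos: [527.9, -237.3, 269.5]
tcp_rot: [[0.0, 0.996, -0.09], [0.002, -0.09, -0.996], [-1.0, -0.0, -0.002]]
wrist_force: [-0.8, -0.1, 0.8]
gripper_width: 55.8
scene floor 44.1544295129371 crank [598.74266601 191.96078021 204.7054562 ] 273.7507901281431
top floor 44.3959414417277 crank [597.05393265 190.53215974 205.42514514] 273.09434052874315
```

View pics/s12.png

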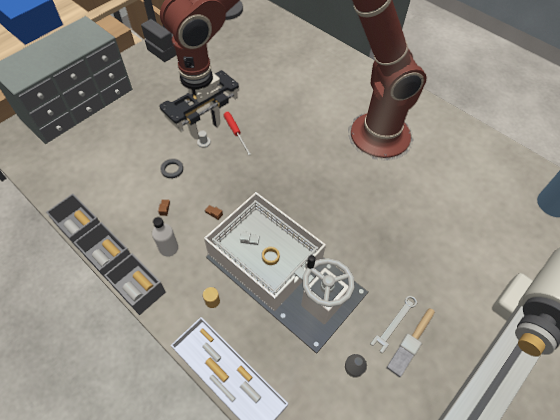

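```bash
python3 -c "
from bench import env
print(env.finish_job())"
```

```text
the job is handed in; nothing more can be done
None
```

I put the brass ring and the steel jaw in the basket, wound the wheel clockwise to the stop, backed it off a quarter turn and handed the job in at about 33 s.

- **Slip while winding:** my first pinch on the crank handle slipped off partway. The shut fingers then carried the handle on, and the camera and floor height agreed that the wheel had still turned 315° clockwise. I regripped twice with the gripper turning along with the handle, and it held to the end.
- **Stop:** the handle stopped moving while the push rose to 19 N, with the basket floor at about 39.5 mm.
- **Back-off:** the handle stands at about 273°, against 182.5° at the stop, so about 91° back. The floor reads 44.2 mm in the scene camera and 44.4 mm in the top camera, a 4.6 mm rise that also fits a quarter turn.
- **Final picture:** both parts lie in the basket, the arm is clear, and the bystanders and brown look-alikes appear where they were. I compared those by eye only and did not measure them.
- **Camera disagreement:** the wrist camera placed the wheel and crank about 4 mm off from the fixed cameras. I took a middle value for the grasp.

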